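Tip the brass lens caps down the two-lane sorting tray

TASK

Lay the brass lens cap that lies on the table flat in the upper half (the half away from the press tab) of the empty lane of the hinged sorting tray, then press the tray's tab down until the tray bears on the block beneath it and hold it lightly pressed there for about two seconds, so that both caps slide by themselves to the tab end. Never press on the tray with more than 20 N; then let the tray rise gently back to level under control, not snapping up, with both caps lying at the tab end, each in its own lane. Do not push the caps along the tray by hand, and leave the block and the other things on the table where they are.

Things in the scene. Friction and masses are not known exactly. Their poses are not given: they have to be found in the camera images.
- stand: Fixed dark steel stand of the tipping tray. Origin: centre of its underside, on the table. Base plate 160 (x) x 280 (y) x 12 mm; at its middle two upright cheeks (8 mm thick, outer faces at x = +-86 mm, top 108 mm high) carry the tray's hinge pin, 95 mm above the table. Its y axis runs along the tray, from the press tab end (-y) to the upper end (+y); its x axis runs across the lanes, pointing roughly away from the robot. Varies by 8 cm and about 17 degrees each way.
- tray (a joint): Hinge angle of the aluminium tray in rad: 0 = level (its upper rest), growing as the press tab (-y) end goes down about the stand's x axis. A spring returns it to level: it takes about 3 N at the tab to start and about 4 N to hold it down. It is stopped somewhere between 0.40 and 0.54 by the loose block under it, depending on how that lies: the stop must be felt. The stop is hard: about 1 mm more at the tab adds some 10 N. Caps begin to slide at a tilt of about 0.25 to 0.37.
- tray_mid (a point): Centre of the tray's floor (top face, 105 mm above the table when level, 10 mm above the hinge axis), axes as the stand's, tilting with the tray. The tray is an open aluminium tray, inside 250 (y) x 140 (x) mm, walls 4 mm thick and 22 mm high, floor 5 mm thick, split along its length into two lanes 68 mm wide by a strip 4 mm wide and 8 mm high at x = 0. Smooth floor, friction coefficient with the caps about 0.26 to 0.38.
- tray_tab (a point): Middle of the upper face of the press tab, a flat tongue 90 (x) x 56 (y) x 5 mm that sticks out beyond the tray's low end wall, level with the floor; centred 160 mm from the hinge axis (it reaches from 129 to 185 mm).
- lane_near (a point): A point on the floor of the lane nearer the robot (the empty lane), on the lane's middle line, 60 mm from the hinge axis towards the upper end: a good spot for the centre of the loose cap. Axes as the stand's.
- stop_block: Loose steel block with a rubber top, about 60 (x) x 40 (y) mm and 28 mm high, 0.8 kg, lying a little askew (up to 0.5 rad) on the stand's base plate under the tab half of the tray, 85 to 105 mm from the hinge axis. Origin: centre of its underside. The lowered tray floor comes to bear on its top edge or corner away from the hinge.
- cap_loose_center (a point): Centre (half-way up) of the brass lens cap lying on the table, a knurled disc 52 mm in diameter and 20 mm high, about 70 g.
- cap_tray_center (a point): Centre (half-way up) of the other, equal brass lens cap, which lies in the upper half of the lane farther from the robot.
- canister: Bystander: upright red plastic film canister, 34 mm in diameter, 50 mm high. Origin: centre of the underside.
- hood: Bystander: ribbed aluminium lens hood standing on its narrow end, 52 mm wide below, 68 mm above, 32 mm high. Origin: centre of the underside.
- meter: Bystander: black light meter lying flat, 62 x 100 x 35 mm. Origin: centre of the underside.
- lens: Bystander: lens standing upright, 60 mm in diameter, 48 mm high. Origin: centre of the underside.
- brush: Bystander: dusting brush, 160 mm long, lying at the back of the table.
- driver: Bystander: small screwdriver, 130 mm long, lying at the back of the table.
There are look-alikes about, which are no part of the job. Leave any pink or turquoise look-alike of the part that bears cap_loose_center alone.

How it is judged:
On the way, in this order (a step that is already met when the one before it is completed fails the run):
1. the loose cap lies flat and released in the upper half of the empty lane, the tray level and the other cap still in the upper half (x of cap_loose_center in the frame of tray_mid between -0.072 and 0 m and z of cap_loose_center in the frame of tray_mid between 0 and 0.017 m and x of cap_tray_center in the frame of tray_mid between 0 and 0.072 m and z of cap_tray_center in the frame of tray_mid between 0 and 0.017 m and y of each of cap_loose_center, cap_tray_center in the frame of tray_mid above 0.01 m and value of joint tray below 0.03 rad and contact force between the fingers and cap_loose below 0.1 N and linear speed of cap_loose below 0.03 m/s), for 0.2 s.
2. the tray is held pressed on the block (the tray bears on it with more than 1.5 N) with both caps slid to the tab end (y of each of cap_loose_center, cap_tray_center in the frame of tray_mid below -0.08 m and x of cap_loose_center in the frame of tray_mid between -0.072 and 0 m and z of cap_loose_center in the frame of tray_mid between 0 and 0.017 m and x of cap_tray_center in the frame of tray_mid between 0 and 0.072 m and z of cap_tray_center in the frame of tray_mid between 0 and 0.017 m and value of joint tray above 0.38 rad and contact force between tray and stop_block above 1.5 N), for 0.5 s.
At the end, for the whole second after the job is handed in: The tray is back level (hinge angle under 0.03 rad) and both caps lie flat and still on its floor, each in its own lane, their centres more than 80 mm from the hinge axis towards the tab end (resting on the end wall they are at 99 mm) (y of each of cap_loose_center, cap_tray_center in the frame of tray_mid below -0.08 m and x of cap_loose_center in the frame of tray_mid between -0.072 and 0 m and z of cap_loose_center in the frame of tray_mid between 0 and 0.017 m and x of cap_tray_center in the frame of tray_mid between 0 and 0.072 m and z of cap_tray_center in the frame of tray_mid between 0 and 0.017 m and value of joint tray below 0.03 rad and linear speed of each of cap_loose, cap_tray below 0.02 m/s); the robot touches nothing.
It fails at once if the robot presses on the tray or its stand with more than 20 N (contact force between any of the arm, the fingers and stand above 20 N).
It fails at once if the tray snaps back up faster than 1.5 rad/s (velocity of joint tray below -1.5 rad/s).
It fails at once if the cap that starts in the tray is pushed with the fingers, or the loose cap is handled in the lower half of the tray (contact force between the fingers and cap_tray above 1 N or (x of cap_loose_center in the frame of tray_mid between -0.072 and 0.072 m and z of cap_loose_center in the frame of tray_mid between 0 and 0.017 m and y of cap_loose_center in the frame of tray_mid between -0.13 and -0.01 m and contact force between the fingers and cap_loose above 0.5 N)).
It fails at once if the block is shifted more than 15 mm (distance of stop_block from where it was at the start of the episode above 0.015 m).
It fails at once if a bystander is moved more than 15 mm or knocked over (distance of any of canister, hood, meter, lens, brush, driver from where it was at the start of the episode above 0.015 m or angle between any of canister, hood, meter, lens's own z axis and vertical above 0.5 rad).
It also fails if it takes over 64 s, if anything falls off the work surface, if the arm or the gripper's body presses on something with over 40 N, if the wrist force passes 120 N, or if a joint passes its speed limit or range.

ROBOT

A 7-joint arm with a two-finger parallel gripper is mounted at the origin on the work surface. World frame = base frame: x ahead of the robot, y to its left, z up, the work surface at z = 0. Lengths are in m, angles in rad, forces in N, time in s.
With the tool pointing down it reaches from about 0.4 to 0.9 m from the base axis. Payload 5.6 kg.
Tool frame: the origin (TCP) lies between the finger pads; the fingertips stand 17 mm ahead of it and the grasp point (between the pads) lies 2 mm behind it; z points along the fingers, x is the direction in which the jaws open and shut, and the axes are right-handed (so a half turn about z gives the same grasp; the last joint's range is limited). The gripper opens to 92 mm and grips with 3 to 60 N. Pads are 20 mm wide; open, the fingers measure 128 mm over their backs; the gripper's body (75 mm by 189 mm) begins 69 mm behind the grasp point.
Start: joints at [1.231, 0.468, -0.012, 1.603, 0.006, 1.071, -0.056], TCP at [0.19, -0.622, 0.232] pointing down, gripper open.
Joint ranges: [-2.53, 2.53], [-0.31, 2.02], [-1.57, 1.55], [0.28, 2.44], [-1.29, 4.43], [0.15, 1.84], [-2.92, 2.92]. Speed limits (rad/s): [2.57, 2.57, 3.14, 3.14, 3.14, 3.14, 3.14].

INTERFACE

Orientations are given as a 3x3 rotation matrix whose columns are the frame's x, y, z axes.
In Python, from workcell import telemetry, cams, env gives the robot as it stands.
- The arm moves only by the shell command python3 -m pendant 'ROWS'. ROWS is a JSON object of lists of equal length, an entry for each row: "slide": the shift along the tool's x, y, z in cm, a list of three; "dr": the turn, a rotation vector about the tool's x, y, z in degrees, a list of three; "claw": the finger opening in cm, from 0 to 9.19. In form: {"slide": [[dx, dy, dz], ...], "dr": [[wx, wy, wz], ...], "claw": [claw, ...]}. A call has 1 to 10 rows; each row shifts and turns the commanded pose from where the row before left it, along the tool's axes as they then stand; what a row does not reach is not made up. A row lasts 1/8 s, in which the tool goes at most 62.5 mm and 10.7 degrees, less where a joint would pass 70% of its speed; a pose out of reach is approached as far as the arm can. A call is refused whole if a number of a shift passes 6.25 or a number of a turn 10.7, either way. A call with a gripper value outside its range is refused whole. The fingers move at their own pace and stop on an object; the grip force is fixed at half the most. Time passes only in rows, so rows that do not move let the fingers close. It gives the time, the measured TCP pose, the force and the opening at its end, in the units of the state.
- telemetry.state(): the state, without advancing time (a new reading comes with each control period).
- cams.snapshot(name): name is "scene" or "top"; returns a dict with "color" (480x640x3 uint8, blue, green, red), "fov_y" (degrees; the focal length in pixels is half the picture's height over the tangent of half this angle, whatever the lens; pixels are square), "cx", "cy" (the principal point, pixels), "world_from_camera" (4x4, takes a point from camera to world coordinates). Camera axes: x right, y up, looking along -z (the intrinsics and any distortion apply to the point x, -y, -z); pixel columns grow to the right and rows downward; lengths in m; the calibration is good to about 2 mm. A picture is of the moment at which its call begins. There is no depth.
- env.close_job(): hands the job in, once; it reports no verdict.
The state is a dict: "clock": time; "qpos": joint angles; "joint_velocities": joint speeds; "joint_torque": joint torques, N m; "tcp_pos": TCP position; "eef_rot": TCP orientation; "force": force on the tool from outside, world axes, zero at the start; "ft_torque": the same for the moment, N m; "finger_gap": opening from 0.0 (shut) to 1.0 (fully open).
Only numpy, scipy, OpenCV 4.12 (cv2) and the standard library are available. Lean on these libraries where they do the work, as an engineer would, in place of code of your own. Each camera call takes 0.05 s, during which the arm holds its last target. There are 200 camera calls.

## Working session

There is one attempt and no reset: what is moved stays moved. The work goes in short steps, Python scripts to look and compute and a shell command to move; the robot and the scene stay as the last step left them, time stands still between calls to the robot, and variables do not carry over. Pictures are saved under pics/ and viewed, about 8 in all and at most 12, crops included, and the job is handed in when it is done.

```bash
mkdir -p pics; ls
python3 - <<'E'
from workcell import telemetry, cams
import cv2,numpy as np
s=telemetry.state();print(s)
for n in("scene","top"):
    d=cams.snapshot(n);cv2.imwrite(f"pics/{n}0.png",d["color"]);print({k:v for k,v in d.items() if k!="color"})
E
```

```text
pics
{'clock': 0.0, 'qpos': array([ 1.23101603,  0.46837087, -0.01159629,  1.60360615,  0.00599438,
        1.07138152, -0.05630885]), 'joint_velocities': array([ 3.47155516e-04,  7.43851192e-04,  7.72082082e-04, -7.09106734e-04,
        7.33351760e-04,  6.87615790e-04,  2.53395575e-05]), 'joint_torque': array([-3.87845039e-04, -5.20566308e+01, -1.32356747e-02, -2.43748838e+01,
       -5.68162906e-02,  1.73949986e-02,  1.65327106e-04]), 'tcp_pos': array([ 0.18986241, -0.62108693,  0.23065164]), 'eef_rot': array([[ 2.92364365e-01, -9.56306799e-01, -6.19564109e-04],
       [-9.56305440e-01, -2.92364997e-01,  1.61679387e-03],
       [-1.72728983e-03,  1.19799614e-04, -9.99998501e-01]]), 'force': array([-0.67104233, -0.30279928, -0.47464408]), 'ft_torque': array([-0.01932745, -0.0070003 ,  0.04402154]), 'finger_gap': 0.9996652746617638}
{'fov_y': 48.77865606306545, 'cx': 317.01237281339314, 'cy': 242.6977770978501, 'world_from_camera': array([[-4.08128100e-01, -4.97864312e-01,  7.65220609e-01,
         1.35550430e+00],
       [ 9.12923777e-01, -2.21400321e-01,  3.42858680e-01,
         3.11875119e-01],
       [-1.27701257e-03,  8.38518351e-01,  5.44871861e-01,
         6.90186216e-01],
       [ 0.00000000e+00,  0.00000000e+00,  0.00000000e+00,
         1.00000000e+00]])}
{'fov_y': 47.15071136506796, 'cx': 326.05697933227475, 'cy': 237.1997543633091, 'world_from_camera': array([[ 0.02264669,  0.99676103, -0.07716587,  0.48935549],
       [-0.9997146 ,  0.02316571,  0.00583751, -0.02753095],
       [ 0.00760621,  0.07701164,  0.99700118,  1.23080391],
       [ 0.        ,  0.        ,  0.        ,  1.        ]])}
```

View pics/top0.png

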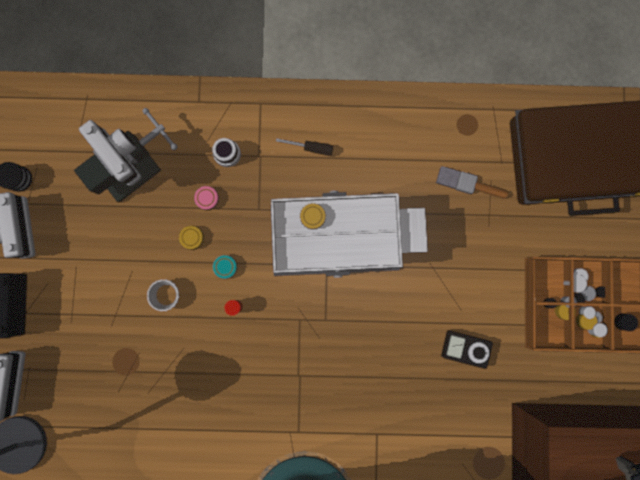

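View pics/scene0.png

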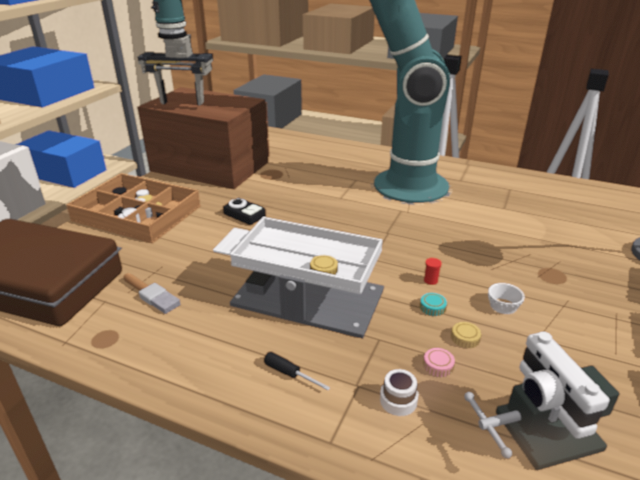

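Top view: loose brass cap at (191,238), tray cap at (313,216), tray spanning (272,197) to (402,272), tab at (413,230). The scene view agrees: loose cap at (466,334), with pink and turquoise decoys beside it.

```bash
cat > h.py <<'E'
import cv2,numpy as np
from workcell import telemetry,cams
def ray(d,u,v):
    f=240/np.tan(np.radians(d["fov_y"]/2));T=d["world_from_camera"]
    r=T[:3,:3]@np.array([(u-d["cx"])/f,-(v-d["cy"])/f,-1]);return T[:3,3],r
def plane(d,u,v,z):
    o,r=ray(d,u,v);return o+r*(z-o[2])/r[2]
def tri(d1,p1,d2,p2):
    A=[];b=[]
    for d,p in((d1,p1),(d2,p2)):
        o,r=ray(d,*p);r=r/np.linalg.norm(r);P=np.eye(3)-np.outer(r,r);A.append(P);b.append(P@o)
    return np.linalg.lstsq(np.vstack(A),np.hstack(b),rcond=None)[0]
def blobs(m,amin):
    n,l,s,c=cv2.connectedComponentsWithStats(m.astype(np.uint8));return [(c[i],s[i],l==i) for i in range(1,n) if s[i,4]>amin]
E
python3 - <<'E'
from h import *
t=cams.snapshot("top");s=cams.snapshot("scene")
np.set_printoptions(precision=4,suppress=True)
def brass(d):
    h=cv2.cvtColor(d["color"],cv2.COLOR_BGR2HSV);return cv2.morphologyEx(((h[...,0]>19)&(h[...,0]<32)&(h[...,1]>120)&(h[...,2]>90)).astype(np.uint8),cv2.MORPH_OPEN,np.ones((3,3)))
for nm,d in(("top",t),("scene",s)):
    for c,st,_ in blobs(brass(d),60): print(nm,c,st, plane(d,*c,.015),plane(d,*c,.12))
h=cv2.cvtColor(t["color"],cv2.COLOR_BGR2HSV)
m=((h[...,1]<45)&(h[...,2]>110)).astype(np.uint8);m[:,:262]=0;m[:,440:]=0;m[:190]=0;m[290:]=0
cv2.imwrite("pics/m.png",cv2.resize(np.hstack([m[185:290,260:440]*255]),None,fx=4,fy=4,interpolation=0))
cv2.imwrite("pics/crop.png",np.vstack([cv2.resize(t["color"][185:290,260:440],None,fx=4,fy=4,interpolation=cv2.INTER_CUBIC)]))
for c,st,k in blobs(m,200): print("white",c,st)
E
```

```text
top [312.3764 215.7016] [301 204  24  24 449] [ 0.6307 -0.0032  0.015 ] [ 0.6185 -0.0053  0.12  ]
top [190.3479 237.0207] [179 226  23  23 434] [0.5769 0.2656 0.015 ] [0.5693 0.2403 0.12  ]
top [562.2986 312.1528] [556 306  13  14 144] [ 0.4301 -0.5583  0.015 ] [ 0.4352 -0.5125  0.12  ]
top [587.0617 322.3765] [580 316  17  13 162] [ 0.409  -0.6127  0.015 ] [ 0.4159 -0.5622  0.12  ]
white [346.4247 233.3865] [ 271  193  157   80 9937]
```

View pics/crop.png

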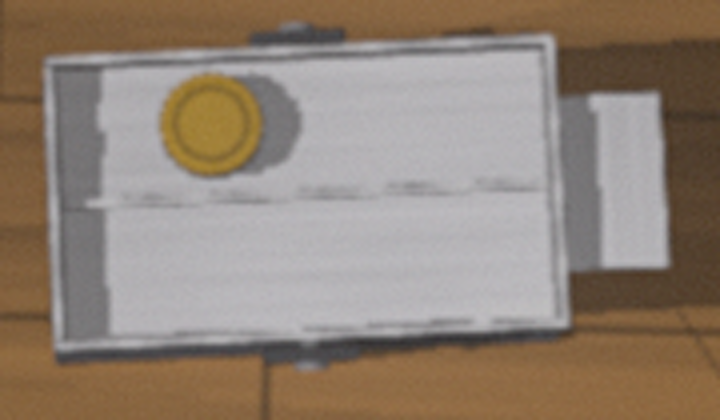

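Crop: rim corners at (44,58), (553,36), (570,328), (56,348), and tab end corners at (660,92), (668,268), in 4x pixels with origin (260,185).

Run:
```python
from h import *
np.set_printoptions(precision=4,suppress=True)
t=cams.snapshot("top");s=cams.snapshot("scene")
g=lambda x,y,z:plane(t,260+(x+.5)/4-.5,185+(y+.5)/4-.5,z)
C=[g(*p,.127) for p in((44,58),(553,36),(570,328),(56,348))]
L=[np.linalg.norm(C[i]-C[(i+1)%4]) for i in range(4)];print("sides",L)
c=sum(C)/4;ya=(C[0]+C[3]-C[1]-C[2])[:2];ya/=np.linalg.norm(ya)
xa2=(C[0]+C[1]-C[2]-C[3])[:2];xa2/=np.linalg.norm(xa2)
print("centre",c,"y",ya,"yaw from y",np.degrees(np.arctan2(-ya[0],ya[1])),"from x",np.degrees(np.arctan2(xa2[1],xa2[0])))
a=np.arctan2(-ya[0],ya[1]);xa=np.array([np.cos(a),np.sin(a)])
e=[g(660,92,.105),g(668,268,.105)];print("tab end",[( (p-c)[:2]@xa,(p-c)[:2]@ya) for p in e])
print("pins mid",(g(293,27,.095)+g(312,362,.095))/2)
print("divider end",[( (p-c)[:2]@xa,(p-c)[:2]@ya) for p in (g(90,203,.113),g(540,188,.113))])
print("lane_near",c[:2]-.036*xa+.06*ya,"tab",c[:2]-.16*ya)
h=cv2.cvtColor(s["color"],cv2.COLOR_BGR2HSV);print(h[334,466],h[328,470])
m=((h[...,0]>17)&(h[...,0]<34)&(h[...,1]>110));m[:,:440]=0;m[:,495:]=0;m[:315]=0;m[355:]=0
for cc,st,_ in blobs(m,60):
    print(cc,st,tri(t,(190.3,237),s,cc))
c2=plane(t,312.4,215.7,.125-.0);print("tray cap in tray",(c2-c)[:2]@xa,(c2-c)[:2]@ya)
for z in(.01,.02):print(plane(t,190.35,237.02,z))
```

```text
sides [np.float64(0.25797094299221357), np.float64(0.14799995394072726), np.float64(0.2578219735621533), np.float64(0.14651715028105394)]
centre [ 0.5846 -0.0541  0.127 ] y [-0.0644  0.9979] yaw from y 3.695272471872173 from x 4.058518493587223
tab end [(np.float64(0.04595729697458228), np.float64(-0.18545412895182634)), (np.float64(-0.045007247960392585), np.float64(-0.18450061764566597))]
pins mid [ 0.5864 -0.053   0.095 ]
divider end [(np.float64(-3.119334165849197e-05), np.float64(0.10982040871879914)), (np.float64(-0.0018177217817180128), np.float64(-0.11986027327078934))]
lane_near [0.5448 0.0035] tab [ 0.5949 -0.2137]
[ 21 112 220] [ 21 114 220]
[466.0567 333.5265] [452 322  29  26 547] [0.577  0.2653 0.0152]
tray cap in tray 0.03633882796839429 0.04642682631570126
[0.5772 0.2668 0.01  ]
[0.5765 0.2644 0.02  ]
```

Rim sides (258 × 148), the tab end (185 mm) and the cap height all match the given sizes. Moving to the cap.

```bash
cat > st.py <<'E'
from workcell import telemetry
import numpy as np
np.set_printoptions(precision=4,suppress=True)
s=telemetry.state();R=s["eef_rot"];p=s["tcp_pos"]
C=np.array([.585,-.0538,.105]);a=np.radians(3.87);X=np.array([np.cos(a),np.sin(a),0]);Y=np.array([-np.sin(a),np.cos(a),0])
print("t",s["clock"],"p",p,"F",s["force"],"gap",s["finger_gap"]);print(R)
print("tray frame",(p-C)@X,(p-C)@Y,p[2]-.105)
for n,T in(("cap",[.577,.265,.020]),("lane",C-.036*X+.06*Y+[0,0,.022]),("tab",C-.16*Y+[0,0,.02])):print(n,T,"tool delta cm",100*R.T@(np.array(T)-p))
E
python3 -m pendant '{"slide":[[0,0,-2.5],[0,0,-2.5],[-4.3,-3.5,0],[-4.3,-3.5,0],[-4.3,-3.5,0],[-4.3,-3.5,0],[-4.3,-3.5,0],[-4.3,-3.5,0],[-4.3,-3.5,0],[-4.3,-3.5,0]],"dr":[[0,0,6.5],[0,0,6.6],[0,0,0],[0,0,0],[0,0,0],[0,0,0],[0,0,0],[0,0,0],[0,0,0],[0,0,0]],"claw":[8,8,8,8,8,8,8,8,8,8]}'
python3 -m pendant '{"slide":[[-4.3,-3.5,0],[-4.3,-3.5,0],[-4.3,-1,0],[-4.3,-1,0],[-4.3,-1,0],[-4.3,-1,0],[-4.3,-1,0],[-4.3,-1,0],[-4.3,-1,0],[-4.3,-1,0]],"dr":[[0,0,0],[0,0,0],[0,0,0],[0,0,0],[0,0,0],[0,0,0],[0,0,0],[0,0,0],[0,0,0],[0,0,0]],"claw":[8,8,8,8,8,8,8,8,8,8]}'
python3 st.py
```

```text
clock: 1.55
tcp_pos: [0.4468, -0.2579, 0.2819]
eef_rot: [[0.068, -0.998, 0.001], [-0.998, -0.068, -0.001], [0.001, -0.001, -1.0]]
force: [0.4, -0.3, 0.2]
finger_gap: 0.873
clock: 2.8
tcp_pos: [0.5666, 0.1811, 0.2816]
eef_rot: [[0.068, -0.998, 0.0], [-0.998, -0.068, -0.0], [0.0, -0.0, -1.0]]
force: [0.3, -0.4, -0.2]
finger_gap: 0.869
t 2.8 p [0.5666 0.1811 0.2816] F [ 0.2883 -0.4154 -0.2403] gap 0.8692422141646403
[[ 0.0677 -0.9977  0.0002]
 [-0.9977 -0.0677 -0.0002]
 [ 0.0002 -0.0002 -1.    ]]
tray frame -0.0025298907344368723 0.2355835770463774 0.17661442628404667
cap [0.577, 0.265, 0.02] tool delta cm [-8.3082 -1.6031 26.16  ]
lane [0.545  0.0036 0.127 ] tool delta cm [17.5544  3.3536 15.4645]
tab [ 0.5958 -0.2134  0.125 ] tool delta cm [39.5551 -0.2418 15.6699]
```

```bash
python3 -m pendant '{"slide":[[0,0,0],[0,0,0]],"dr":[[0,0,0],[0,0,0]],"claw":[8,8]}'
python3 st.py
```

```text
clock: 3.05
tcp_pos: [0.5664, 0.1791, 0.2813]
eef_rot: [[0.068, -0.998, -0.0], [-0.998, -0.068, -0.001], [0.001, 0.001, -1.0]]
force: [-0.0, -0.3, -0.3]
finger_gap: 0.873
t 3.05 p [0.5664 0.1791 0.2813] F [-0.0381 -0.309  -0.318 ] gap 0.8734838373830208
[[ 0.0677 -0.9977 -0.0005]
 [-0.9977 -0.0677 -0.0009]
 [ 0.0009  0.0005 -1.    ]]
tray frame -0.0028602219658356125 0.2336043069270403 0.1762649205791652
cap [0.577, 0.265, 0.02] tool delta cm [-8.5239 -1.6547 26.118 ]
lane [0.545  0.0036 0.127 ] tool delta cm [17.3461  3.3091 15.4437]
tab [ 0.5958 -0.2134  0.125 ] tool delta cm [39.3465 -0.287  15.6614]
```

```bash
python3 -m pendant '{"slide":[[-4.3,-0.8,2],[-4.2,-0.8,3],[0,0,4],[0,0,4],[0,0,4],[0,0,2],[0,0,0]],"dr":[[0,0,0],[0,0,0],[0,0,0],[0,0,0],[0,0,0],[0,0,0],[0,0,0]],"claw":[8,8,8,8,8,8,8]}'
python3 st.py | head -6;python3 - <<'E'
from h import *
s=cams.snapshot("scene");t=cams.snapshot("top")
a=cv2.resize(s["color"][230:380,390:540],(400,400));b=cv2.resize(t["color"][175:300,130:255],(400,400))
cv2.imwrite("pics/c1.png",np.hstack([a,b]))
E
```

```text
clock: 3.92
tcp_pos: [0.5763, 0.2643, 0.0906]
eef_rot: [[0.067, -0.998, -0.002], [-0.998, -0.067, -0.001], [0.001, 0.002, -1.0]]
force: [0.8, 0.3, 0.5]
finger_gap: 0.873
t 3.925 p [0.5763 0.2643 0.0906] F [0.7808 0.2638 0.5287] gap 0.8727967634397845
[[ 0.0666 -0.9978 -0.002 ]
 [-0.9978 -0.0666 -0.0014]
 [ 0.0013  0.0021 -1.    ]]
tray frame 0.012833978916585283 0.3179857943307831 -0.01442509453843839
cap [0.577, 0.265, 0.02] tool delta cm [-0.0718 -0.0847  7.0572]
```

View pics/c1.png

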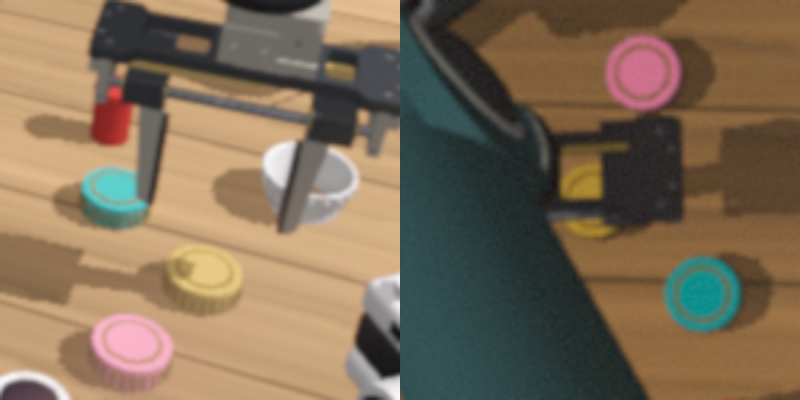

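The open jaws straddle the brass cap (left half, 203,275), with both look-alikes clear. Descending and gripping.

```bash
python3 -m pendant '{"slide":[[0,-0.1,2.5],[0,0,2.5],[0,0,1.5],[0,0,0.5],[0,0,0],[0,0,0],[0,0,0],[0,0,0],[0,0,0],[0,0,0]],"dr":[[0,0,0],[0,0,0],[0,0,0],[0,0,0],[0,0,0],[0,0,0],[0,0,0],[0,0,0],[0,0,0],[0,0,0]],"claw":[8,8,8,8,8,4.6,4.6,4.6,4.6,4.6]}'
python3 st.py
```

```text
clock: 5.28
tcp_pos: [0.5778, 0.2658, 0.0219]
eef_rot: [[0.068, -0.998, 0.0], [-0.998, -0.068, -0.0], [0.0, -0.0, -1.0]]
force: [-0.4, -0.1, 2.9]
finger_gap: 0.557
t 5.275 p [0.5778 0.2658 0.0219] F [-0.427  -0.0905  2.8704] gap 0.5569932776277935
[[ 0.068  -0.9977  0.0004]
 [-0.9977 -0.068  -0.0001]
 [ 0.0001 -0.0004 -1.    ]]
tray frame 0.01436228331379277 0.31935375317655357 -0.08309784198676215
cap [0.577, 0.265, 0.02] tool delta cm [0.074  0.0828 0.1902]
lane [0.545  0.0036 0.127 ] tool delta cm [ 25.9337   5.0457 -10.5093]
tab [ 0.5958 -0.2134  0.125 ] tool delta cm [ 47.9356   1.4573 -10.3058]
```

```bash
python3 -m pendant '{"slide":[[0,0,-2],[0,0,-5],[0,0,-5],[0,0,-5],[0,0,-2],[4,0.8,0],[5,1,0],[5,1,0],[5,1,0],[0,0,0]],"dr":[[0,0,0],[0,0,0],[0,0,0],[0,0,0],[0,0,0],[0,0,0],[0,0,0],[0,0,0],[0,0,0],[0,0,0]],"claw":[4.6,4.6,4.6,4.6,4.6,4.6,4.6,4.6,4.6,4.6]}'
python3 -m pendant '{"slide":[[4,0.7,0],[2.9,0.6,0],[0,0,0],[0,0,0]],"dr":[[0,0,0],[0,0,0],[0,0,0],[0,0,0]],"claw":[4.6,4.6,4.6,4.6]}'
python3 st.py;python3 - <<'E'
from h import *
s=cams.snapshot("scene");t=cams.snapshot("top")
a=cv2.resize(s["color"][170:350,210:390],(400,400));b=cv2.resize(t["color"][150:310,250:410],(400,400))
cv2.imwrite("pics/c2.png",np.hstack([a,b]))
E
```

```text
clock: 6.52
tcp_pos: [0.5518, 0.0683, 0.2108]
eef_rot: [[0.06, -0.998, -0.002], [-0.998, -0.06, -0.003], [0.003, 0.002, -1.0]]
force: [1.0, 0.2, -0.8]
finger_gap: 0.555
clock: 7.02
tcp_pos: [0.5442, 0.0057, 0.2114]
eef_rot: [[0.07, -0.998, -0.0], [-0.998, -0.07, 0.001], [-0.001, 0.0, -1.0]]
force: [0.8, 0.7, -0.6]
finger_gap: 0.555
t 7.025 p [0.5442 0.0057 0.2114] F [ 0.7917  0.6913 -0.6135] gap 0.5549939986792018
[[ 0.0698 -0.9976 -0.0004]
 [-0.9976 -0.0698  0.001 ]
 [-0.0011  0.0003 -1.    ]]
tray frame -0.03665399128971967 0.06210272335284177 0.10638563240256778
cap [0.577, 0.265, 0.02] tool delta cm [-25.6189  -5.0846  19.1642]
lane [0.545  0.0036 0.127 ] tool delta cm [ 0.2194 -0.0676  8.4383]
tab [ 0.5958 -0.2134  0.125 ] tool delta cm [22.2279 -3.6164  8.6138]
```

View pics/c2.png

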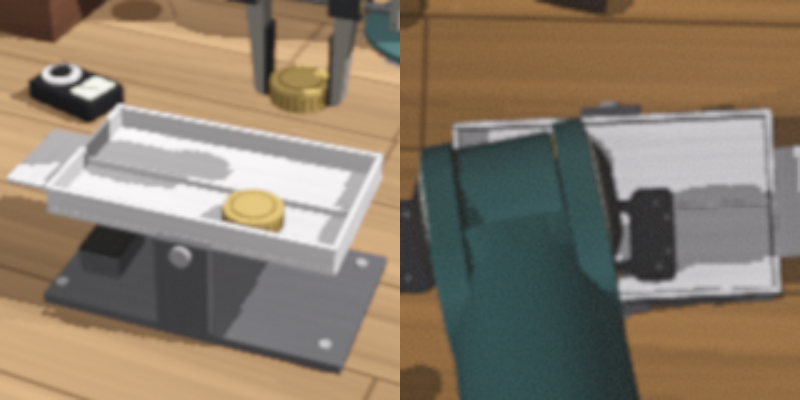

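The cap is held level at (300,90) in the left half, above the near lane; the tray cap is undisturbed at (253,208). Lowering gently.

```bash
python3 -m pendant '{"slide":[[0.1,-0.03,2.5],[0.1,-0.03,2.5],[0,0,1.5],[0,0,0.8],[0,0,0.5],[0,0,0.2],[0,0,0]],"dr":[[0,0,0],[0,0,0],[0,0,0],[0,0,0],[0,0,0],[0,0,0],[0,0,0]],"claw":[4.6,4.6,4.6,4.6,4.6,4.6,4.6]}'
python3 st.py
```

```text
clock: 8.0
tcp_pos: [0.5453, 0.002, 0.1319]
eef_rot: [[0.068, -0.998, 0.001], [-0.998, -0.068, -0.0], [0.0, -0.001, -1.0]]
force: [-1.1, -0.4, -0.4]
finger_gap: 0.558
t 8.0 p [0.5453 0.002  0.1319] F [-1.1141 -0.4157 -0.4085] gap 0.5582008407712032
[[ 0.0679 -0.9977  0.0006]
 [-0.9977 -0.0679 -0.    ]
 [ 0.0001 -0.0006 -1.    ]]
tray frame -0.035823363764234235 0.05834038776252087 0.026909974521141203
cap [0.577, 0.265, 0.02] tool delta cm [-26.026   -4.9406  11.1917]
lane [0.545  0.0036 0.127 ] tool delta cm [-0.166   0.0179  0.491 ]
tab [ 0.5958 -0.2134  0.125 ] tool delta cm [21.8356 -3.572   0.6953]
```

```bash
python3 -m pendant '{"slide":[[0,0,0.2],[0,0,0.15],[0,0,0.05],[0,0,0]],"dr":[[0,0,0],[0,0,0],[0,0,0],[0,0,0]],"claw":[4.6,4.6,4.6,4.6]}'
```

```text
clock: 8.5
tcp_pos: [0.545, 0.002, 0.1275]
eef_rot: [[0.068, -0.998, -0.0], [-0.998, -0.068, -0.0], [0.0, 0.0, -1.0]]
force: [0.5, 0.3, -0.6]
finger_gap: 0.557
```

```bash
python3 -m pendant '{"slide":[[0,0,0.05],[0,0,0],[0,0,0],[0,0,0],[0,0,0],[0,0,-1],[0,0,-2.5],[0,0,-3],[0,0,-4],[0,0,0]],"dr":[[0,0,0],[0,0,0],[0,0,0],[0,0,0],[0,0,0],[0,0,0],[0,0,0],[0,0,0],[0,0,0],[0,0,0]],"claw":[4.6,6.5,7.5,7.5,7.5,7.5,7.5,7.5,7.5,7.5]}'
python3 st.py
```

```text
clock: 9.75
tcp_pos: [0.5472, 0.0023, 0.2359]
eef_rot: [[0.068, -0.998, 0.007], [-0.998, -0.068, -0.0], [0.001, -0.007, -1.0]]
force: [0.5, -0.6, 0.2]
finger_gap: 0.819
t 9.75 p [0.5472 0.0023 0.2359] F [ 0.4679 -0.5624  0.1959] gap 0.8185256707702193
[[ 0.068  -0.9977  0.0072]
 [-0.9977 -0.068  -0.0003]
 [ 0.0008 -0.0071 -1.    ]]
tray frame -0.03396081792549371 0.0584909320431006 0.13091076180089528
cap [0.577, 0.265, 0.02] tool delta cm [-26.0268  -4.6085  21.604 ]
lane [0.545  0.0036 0.127 ] tool delta cm [-0.1596  0.2817 10.8892]
tab [ 0.5958 -0.2134  0.125 ] tool delta cm [21.8421 -3.3055 11.1323]
```

Released. Turning the jaws across the tray so the gripper body clears it while pressing, and closing them.

```bash
python3 -m pendant '{"slide":[[0,0,0],[0,0,0],[0,0,0],[0,0,0],[0,0,0],[0,0,0],[0,0,0],[0,0,0],[0,0,0],[0,0,0]],"dr":[[0,0,-10],[0,0,-10],[0,0,-10],[0,0,-10],[0,0,-10],[0,0,-10],[0,0,-10],[0,0,-10],[0,0,-10],[0,0,0]],"claw":[7,6,5,4,3,2,1,0,0,0]}'
python3 st.py
```

```text
clock: 11.0
tcp_pos: [0.5446, 0.0019, 0.2315]
eef_rot: [[0.998, 0.066, -0.001], [0.066, -0.998, 0.0], [-0.001, -0.001, -1.0]]
force: [-0.2, -1.0, 0.8]
finger_gap: 0.004
t 11.0 p [0.5446 0.0019 0.2315] F [-0.1899 -1.0476  0.7751] gap 0.00363151987610534
[[ 0.9978  0.0661 -0.0013]
 [ 0.0661 -0.9978  0.0004]
 [-0.0012 -0.0005 -1.    ]]
tray frame -0.03655800365754833 0.05826642350476333 0.12645471145270631
cap [0.577, 0.265, 0.02] tool delta cm [  4.9979 -26.0313  21.1524]
lane [0.545  0.0036 0.127 ] tool delta cm [ 0.0685 -0.1682 10.4455]
tab [ 0.5958 -0.2134  0.125 ] tool delta cm [ 3.7005 21.8267 10.6299]
```

```bash
python3 -m pendant '{"slide":[[0.7,4.4,0],[0.8,4.4,0],[0.8,4.4,0],[0.7,4.4,0],[0.7,4.2,0],[0,0,3],[0,0,3],[0,0,2],[0,0,0],[0,0,0]],"dr":[[0,0,0],[0,0,0],[0,0,0],[0,0,0],[0,0,0],[0,0,0],[0,0,0],[0,0,0],[0,0,0],[0,0,0]],"claw":[0,0,0,0,0,0,0,0,0,0]}'
python3 st.py;python3 - <<'E'
from h import *
s=cams.snapshot("scene");t=cams.snapshot("top")
a=cv2.resize(s["color"][170:350,210:390],(400,400));b=cv2.resize(t["color"][150:310,270:430],(400,400))
cv2.imwrite("pics/c3.png",np.hstack([a,b]))
E
```

```text
clock: 12.25
tcp_pos: [0.5975, -0.2128, 0.1531]
eef_rot: [[0.998, 0.068, 0.001], [0.068, -0.998, -0.0], [0.001, 0.0, -1.0]]
force: [-0.1, 0.1, -0.3]
finger_gap: 0.0
t 12.25 p [ 0.5975 -0.2128  0.1531] F [-0.0685  0.1316 -0.2684] gap 0.00010333407745876654
[[ 0.9977  0.0677  0.0014]
 [ 0.0677 -0.9977 -0.0004]
 [ 0.0014  0.0005 -1.    ]]
tray frame 0.0017856907935993368 -0.15950889716311123 0.04805116432419619
cap [0.577, 0.265, 0.02] tool delta cm [  1.1643 -47.8185  13.2834]
lane [0.545  0.0036 0.127 ] tool delta cm [ -3.7786 -21.9528   2.5891]
tab [ 0.5958 -0.2134  0.125 ] tool delta cm [-0.1825  0.0477  2.8049]
```

View pics/c3.png

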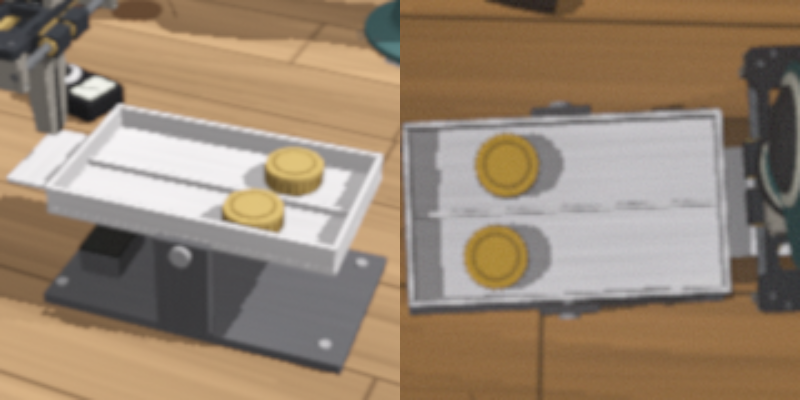

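Both caps lie in the upper half, each in its own lane ((295,170) and (253,208) left; (495,257) and (507,165) right), and the fingers are above the tab. Pressing down, first to well short of the earliest possible stop.

```bash
python3 -m pendant '{"slide":[[-0.1,0,1],[0,0,1],[0,0,0.6],[0,0,0.4],[0,0,0.4],[0,0,0.3],[0,0,0]],"dr":[[0,0,0],[0,0,0],[0,0,0],[0,0,0],[0,0,0],[0,0,0],[0,0,0]],"claw":[0,0,0,0,0,0,0]}'
python3 st.py|head -1
```

```text
clock: 13.22
tcp_pos: [0.5956, -0.2132, 0.115]
eef_rot: [[0.998, 0.068, -0.001], [0.068, -0.998, -0.0], [-0.001, 0.0, -1.0]]
force: [-2.8, -0.7, 3.6]
finger_gap: 0.004
t 13.225 p [ 0.5956 -0.2132  0.115 ] F [-2.8088 -0.6802  3.6339] gap 0.0038236444721071947
```

```bash
python3 -m pendant '{"slide":[[0,0,0.4],[0,0,0.5],[0,0,0.5],[0,0,0.5],[0,0,0.5],[0,0,0.5],[0,0,0.5],[0,0,0.5],[0,0,0.5],[0,0,0.3]],"dr":[[0,0,0],[0,0,0],[0,0,0],[0,0,0],[0,0,0],[0,0,0],[0,0,0],[0,0,0],[0,0,0],[0,0,0]],"claw":[0,0,0,0,0,0,0,0,0,0]}'
python3 st.py|head -1
```

```text
clock: 14.48
tcp_pos: [0.5959, -0.2132, 0.0678]
eef_rot: [[0.998, 0.068, 0.0], [0.068, -0.998, -0.0], [0.0, 0.0, -1.0]]
force: [-0.3, 1.2, 3.1]
finger_gap: 0.003
t 14.475 p [ 0.5959 -0.2132  0.0678] F [-0.3478  1.2388  3.1406] gap 0.0029577796356793132
```

```bash
cat > g.py <<'E'
import sys
from workcell import telemetry
s=telemetry.state();f=s["force"][2];print("z %.4f Fz %.1f"%(s["tcp_pos"][2],f));sys.exit(f>6)
E
P="python3 -m pendant"; G="python3 g.py"
{ $P '{"slide":[[0,0,0.2],[0,0,0.2],[0,0,0]],"dr":[[0,0,0],[0,0,0],[0,0,0]],"claw":[0,0,0]}' >/dev/null && $G &&
$P '{"slide":[[0,0,0.1],[0,0,0]],"dr":[[0,0,0],[0,0,0]],"claw":[0,0]}' >/dev/null && $G &&
$P '{"slide":[[0,0,0.1],[0,0,0]],"dr":[[0,0,0],[0,0,0]],"claw":[0,0]}' >/dev/null && $G &&
$P '{"slide":[[0,0,0.1],[0,0,0]],"dr":[[0,0,0],[0,0,0]],"claw":[0,0]}' >/dev/null && $G &&
$P '{"slide":[[0,0,0.1],[0,0,0]],"dr":[[0,0,0],[0,0,0]],"claw":[0,0]}' >/dev/null && $G &&
$P '{"slide":[[0,0,0.1],[0,0,0]],"dr":[[0,0,0],[0,0,0]],"claw":[0,0]}' >/dev/null && $G &&
$P '{"slide":[[0,0,0.1],[0,0,0]],"dr":[[0,0,0],[0,0,0]],"claw":[0,0]}' >/dev/null && $G &&
$P '{"slide":[[0,0,0.1],[0,0,0]],"dr":[[0,0,0],[0,0,0]],"claw":[0,0]}' >/dev/null && $G &&
$P '{"slide":[[0,0,0.1],[0,0,0]],"dr":[[0,0,0],[0,0,0]],"claw":[0,0]}' >/dev/null && $G &&
$P '{"slide":[[0,0,0.1],[0,0,0]],"dr":[[0,0,0],[0,0,0]],"claw":[0,0]}' >/dev/null && $G; }; python3 st.py|head -1
```

```text
z 0.0640 Fz 4.2
t 14.85 p [ 0.5958 -0.2132  0.064 ] F [0.2501 0.5102 4.2068] gap 0.0024266863627205007False
```

The guard's exit code was wrong (a numpy bool), and it halted on the safe side. I'm fixing it and continuing.

```bash
sed -i 's/sys.exit(f>6)/sys.exit(int(f>6))/' g.py
P="python3 -m pendant"; G="python3 g.py"
{ $P '{"slide":[[0,0,0.1],[0,0,0]],"dr":[[0,0,0],[0,0,0]],"claw":[0,0]}' >/dev/null && $G &&
$P '{"slide":[[0,0,0.1],[0,0,0]],"dr":[[0,0,0],[0,0,0]],"claw":[0,0]}' >/dev/null && $G &&
$P '{"slide":[[0,0,0.1],[0,0,0]],"dr":[[0,0,0],[0,0,0]],"claw":[0,0]}' >/dev/null && $G &&
$P '{"slide":[[0,0,0.1],[0,0,0]],"dr":[[0,0,0],[0,0,0]],"claw":[0,0]}' >/dev/null && $G &&
$P '{"slide":[[0,0,0.1],[0,0,0]],"dr":[[0,0,0],[0,0,0]],"claw":[0,0]}' >/dev/null && $G &&
$P '{"slide":[[0,0,0.1],[0,0,0]],"dr":[[0,0,0],[0,0,0]],"claw":[0,0]}' >/dev/null && $G &&
$P '{"slide":[[0,0,0.1],[0,0,0]],"dr":[[0,0,0],[0,0,0]],"claw":[0,0]}' >/dev/null && $G &&
$P '{"slide":[[0,0,0.1],[0,0,0]],"dr":[[0,0,0],[0,0,0]],"claw":[0,0]}' >/dev/null && $G &&
$P '{"slide":[[0,0,0.1],[0,0,0]],"dr":[[0,0,0],[0,0,0]],"claw":[0,0]}' >/dev/null && $G; }; python3 st.py|head -1
```

```text
z 0.0631 Fz 3.4
z 0.0620 Fz 4.1
z 0.0609 Fz 3.4
z 0.0599 Fz 2.9
z 0.0589 Fz 2.7
z 0.0579 Fz 2.3
z 0.0570 Fz 2.4
z 0.0560 Fz 2.5
z 0.0550 Fz 2.4
t 17.1 p [ 0.5958 -0.2131  0.055 ] F [0.7714 0.1344 2.4482] gap 0.004326103915726476
```

Force is dropping, which fits caps sliding toward the tab. Continuing.

```bash
sed -i 's/f>6/f>5/' g.py
P="python3 -m pendant"; G="python3 g.py"
{ $P '{"slide":[[0,0,0.1],[0,0,0]],"dr":[[0,0,0],[0,0,0]],"claw":[0,0]}' >/dev/null && $G &&
$P '{"slide":[[0,0,0.1],[0,0,0]],"dr":[[0,0,0],[0,0,0]],"claw":[0,0]}' >/dev/null && $G &&
$P '{"slide":[[0,0,0.1],[0,0,0]],"dr":[[0,0,0],[0,0,0]],"claw":[0,0]}' >/dev/null && $G &&
$P '{"slide":[[0,0,0.1],[0,0,0]],"dr":[[0,0,0],[0,0,0]],"claw":[0,0]}' >/dev/null && $G &&
$P '{"slide":[[0,0,0.1],[0,0,0]],"dr":[[0,0,0],[0,0,0]],"claw":[0,0]}' >/dev/null && $G &&
$P '{"slide":[[0,0,0.1],[0,0,0]],"dr":[[0,0,0],[0,0,0]],"claw":[0,0]}' >/dev/null && $G &&
$P '{"slide":[[0,0,0.1],[0,0,0]],"dr":[[0,0,0],[0,0,0]],"claw":[0,0]}' >/dev/null && $G &&
$P '{"slide":[[0,0,0.1],[0,0,0]],"dr":[[0,0,0],[0,0,0]],"claw":[0,0]}' >/dev/null && $G &&
$P '{"slide":[[0,0,0.1],[0,0,0]],"dr":[[0,0,0],[0,0,0]],"claw":[0,0]}' >/dev/null && $G &&
$P '{"slide":[[0,0,0.1],[0,0,0]],"dr":[[0,0,0],[0,0,0]],"claw":[0,0]}' >/dev/null && $G &&
$P '{"slide":[[0,0,0.1],[0,0,0]],"dr":[[0,0,0],[0,0,0]],"claw":[0,0]}' >/dev/null && $G &&
$P '{"slide":[[0,0,0.1],[0,0,0]],"dr":[[0,0,0],[0,0,0]],"claw":[0,0]}' >/dev/null && $G &&
$P '{"slide":[[0,0,0.1],[0,0,0]],"dr":[[0,0,0],[0,0,0]],"claw":[0,0]}' >/dev/null && $G; }; python3 st.py|head -1
```

```text
z 0.0540 Fz 2.2
z 0.0530 Fz 2.7
z 0.0520 Fz 2.7
z 0.0510 Fz 2.0
z 0.0500 Fz 2.4
z 0.0490 Fz 3.1
z 0.0485 Fz 6.3
t 18.85 p [ 0.5959 -0.213   0.0485] F [-1.3594  1.0354  6.2918] gap 0.002125820593055853
```

Stop felt at z 0.0485 (6.3 N against about 2.4 N free). Adding a touch and holding.

```bash
python3 -m pendant '{"slide":[[0,0,0.02],[0,0,0],[0,0,0],[0,0,0],[0,0,0],[0,0,0],[0,0,0],[0,0,0],[0,0,0],[0,0,0]],"dr":[[0,0,0],[0,0,0],[0,0,0],[0,0,0],[0,0,0],[0,0,0],[0,0,0],[0,0,0],[0,0,0],[0,0,0]],"claw":[0,0,0,0,0,0,0,0,0,0]}'
python3 - <<'E'
from h import *
s=cams.snapshot("scene");t=cams.snapshot("top")
a=cv2.resize(s["color"][170:350,210:390],(400,400));b=cv2.resize(t["color"][150:310,270:430],(400,400))
cv2.imwrite("pics/c4.png",np.hstack([a,b]))
E
python3 g.py
```

```text
clock: 20.1
tcp_pos: [0.5959, -0.213, 0.0485]
eef_rot: [[0.998, 0.068, 0.0], [0.068, -0.998, -0.0], [0.0, 0.0, -1.0]]
force: [-1.5, -0.0, 7.1]
finger_gap: 0.004
z 0.0485 Fz 6.5
```

View pics/c4.png

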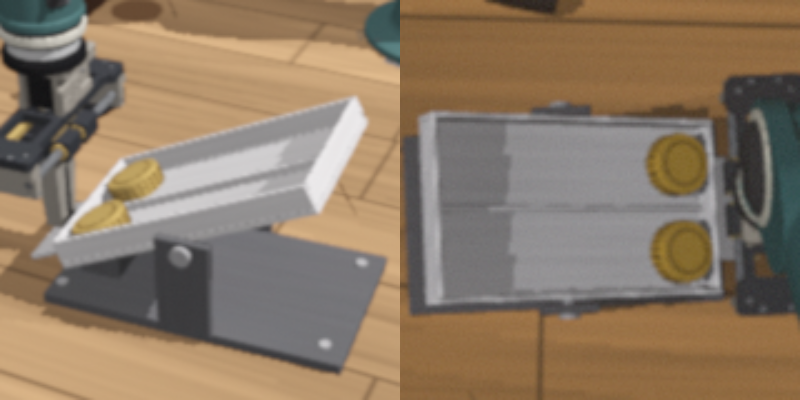

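Both caps lie at the tab end, each in its own lane ((135,178) and (100,220) left; (680,165) and (683,252) right), and the tray bears on the block at about 6.5–7 N. Holding one more second, then rising slowly.

```bash
python3 -m pendant '{"slide":[[0,0,0],[0,0,0],[0,0,0],[0,0,0],[0,0,0],[0,0,0],[0,0,0],[0,0,0],[0,0,-0.1],[0,0,-0.2]],"dr":[[0,0,0],[0,0,0],[0,0,0],[0,0,0],[0,0,0],[0,0,0],[0,0,0],[0,0,0],[0,0,0],[0,0,0]],"claw":[0,0,0,0,0,0,0,0,0,0]}' | tail -2
python3 -m pendant '{"slide":[[0,0,-0.3],[0,0,-0.4],[0,0,-0.4],[0,0,-0.4],[0,0,-0.4],[0,0,-0.4],[0,0,-0.4],[0,0,-0.4],[0,0,-0.4],[0,0,-0.4]],"dr":[[0,0,0],[0,0,0],[0,0,0],[0,0,0],[0,0,0],[0,0,0],[0,0,0],[0,0,0],[0,0,0],[0,0,0]],"claw":[0,0,0,0,0,0,0,0,0,0]}' 
python3 -m pendant '{"slide":[[0,0,-0.4],[0,0,-0.4],[0,0,-0.4],[0,0,-0.4],[0,0,-0.4],[0,0,-0.3],[0,0,-0.3],[0,0,-0.2],[0,0,-0.2],[0,0,-0.2]],"dr":[[0,0,0],[0,0,0],[0,0,0],[0,0,0],[0,0,0],[0,0,0],[0,0,0],[0,0,0],[0,0,0],[0,0,0]],"claw":[0,0,0,0,0,0,0,0,0,0]}'
python3 -m pendant '{"slide":[[0,0,-0.2],[0,0,-0.2],[0,0,-0.3],[0,0,-1],[0,0,-3],[0,0,-4],[0,0,0],[0,0,0],[0,0,0],[0,0,0]],"dr":[[0,0,0],[0,0,0],[0,0,0],[0,0,0],[0,0,0],[0,0,0],[0,0,0],[0,0,0],[0,0,0],[0,0,0]],"claw":[0,0,0,0,0,0,0,0,0,0]}'
python3 - <<'E'
from h import *
s=cams.snapshot("scene");t=cams.snapshot("top")
a=cv2.resize(s["color"][170:350,210:390],(400,400));b=cv2.resize(t["color"][150:310,270:430],(400,400))
cv2.imwrite("pics/c5.png",np.hstack([a,b]))
E
```

```text
force: [0.9, -1.3, 1.7]
finger_gap: 0.006
clock: 22.7
tcp_pos: [0.5958, -0.2129, 0.0901]
eef_rot: [[0.998, 0.068, 0.0], [0.068, -0.998, 0.0], [0.0, -0.0, -1.0]]
force: [0.5, -2.3, 1.4]
finger_gap: 0.005
clock: 23.95
tcp_pos: [0.5958, -0.2127, 0.1219]
eef_rot: [[0.998, 0.068, -0.0], [0.068, -0.998, 0.0], [-0.0, -0.0, -1.0]]
force: [-0.1, 0.9, 1.2]
finger_gap: 0.005
clock: 25.2
tcp_pos: [0.5953, -0.2129, 0.2078]
eef_rot: [[0.998, 0.068, -0.002], [0.068, -0.998, 0.001], [-0.002, -0.001, -1.0]]
force: [0.4, -0.5, 0.5]
finger_gap: 0.007
```

View pics/c5.png

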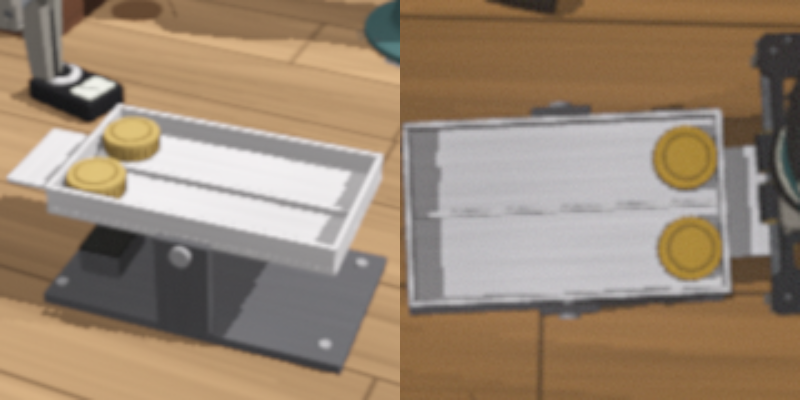

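The tray is level, both caps rest on the tab-end wall in their own lanes ((130,138) and (96,178) left), and the gripper is clear. Handing in.

```bash
python3 -c "
from workcell import env
print(env.close_job())"
```

```text
the job is handed in; nothing more can be done
None
```

I carried out every step of the job and handed it in at about 25 s of the 64 s; no verdict was reported.

- **Placing:** I picked up the brass cap and laid it in the upper half of the near lane. A picture showed both caps in the upper half, each in its own lane, with the tray level.
- **Pressing:** I pressed the tab in 1 mm steps until the block was felt, where the force rose from about 2.4 N to 6.3 N. I then held it for about 2.4 s, reading at most 7.1 N between moves. A picture during the hold showed that both caps had slid to the tab end.
- **Release:** I let the tray up slowly, at about 0.2 rad/s judging by the finger speed, and backed the gripper off.
- **Last checks:** The final picture shows the tray level, both caps against the tab-end wall in their own lanes, and the gripper clear. The block looks unmoved in the same picture. I did not measure the bystanders again, but the arm showed no sign of touching them.
- **What went wrong:** My force check between steps stopped once by mistake because of a coding slip. It stopped on the safe side, and I fixed it and carried on.

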